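Dispense one test cartridge and push it onto the round blotter

TASK

Press the dispenser's plunger fully down once and let it come back up, so that one test cartridge comes out onto the bench. Then push that cartridge sideways along the bench with the fingertips, never picking it up or tipping it, until it lies wholly on the round blotter, ready for its sample drop. Leave the other cartridges in the dispenser and leave everything else on the bench where it is.

Things in the scene. Friction and masses are not known exactly. Their poses are not given: they have to be found in the camera images.
- dispenser: Dispenser fixed to the bench: a clear open-topped upright magazine (69 x 45 mm, 48 mm high) with three stacked cartridges, and a grey housing (61 mm wide, 55 mm high) behind it, back to x = -125 mm. Origin: on the bench under the magazine's centre; z up; x points out of the outlet slot, 16 mm high at bench level. The magazine's front face is at x = 35 mm; the plunger is on the -x side.
- plunger (a joint): How far the plunger is pressed: 0 up, 0.030 m fully down. Sprung, 3 N at the top, about 9 N fully down; returns when let go. Going down it drives a pusher 2.3 times as far, which slides the lowest cartridge out along the dispenser's x onto the bench (its centre then about 64 mm from the dispenser's origin). On release the pusher goes back, the stack drops by one, the ejected one stays.
- plunger_top (a point): Centre of the top face of the plunger's round metal cap, 36 mm across, 112 mm above the bench when up (82 mm fully down); it moves with the plunger. It is 72 mm behind the dispenser's origin (along its -x).
- cartridge: The lowest cartridge of the stack, the one that comes out: a white plastic test cartridge, 50 (x) x 30 (y) x 14 (z) mm, 30 g (varies), with a small window and a round well on its top. Origin: centre of its underside; at the start its axes are those of the dispenser. It slides on the bench itself.
- corner0 (a point): Bottom corner of that lowest cartridge at x = +25, y = +15 mm in its frame
- corner1 (a point): Bottom corner of that lowest cartridge at x = +25, y = -15 mm in its frame
- corner2 (a point): Bottom corner of that lowest cartridge at x = -25, y = +15 mm in its frame
- corner3 (a point): Bottom corner of that lowest cartridge at x = -25, y = -15 mm in its frame
- spare1: Cartridge number 2 from the bottom of the stack, same shape; it stays in the dispenser. Origin: centre of its underside.
- spare2: Cartridge number 3 from the bottom of the stack, same shape; it stays in the dispenser. Origin: centre of its underside.
- round_pad: The round grey blotter, a paper disc 120 mm across taped flat on the bench beside the strip where cartridges come out, on the left or the right (0.5 mm thick; things slide over its edge freely). Origin: its centre.
- square_pad: The square grey blotter, 110 x 110 mm, also flat on the bench, on the other side of that strip. Not the goal. Origin: its centre.
- cup_a: Clear sample cup, 46 mm across, 52 mm high, loose, standing beyond the place where the cartridge comes out. Origin: centre of its underside. Leave alone.
- cup_b: A second clear sample cup of the same size, loose, beside the dispenser. Leave alone.
- dropper: Small amber dropper bottle, 28 mm across, 62 mm high, loose, on the other side of the dispenser. Leave alone.
- water: Clear bottle, 62 mm across, 190 mm high, loose. Leave alone.
- marker: White marker pen, 130 mm long, lying. Leave alone.
- spatula: Lab spatula, 160 mm long, lying. Leave alone.
- handheld: Flat grey handheld meter, 75 x 150 x 14 mm, lying. Leave alone.
Not all that is in view belongs to the job. Of the things that look like the dispenser, the largest one is meant.

How it is judged (in metres and radians):
On the way, in this order (a step that is already met when the one before it is completed fails the run):
1. the plunger is pressed fully down (value of joint plunger above 0.027 m).
2. the plunger is back up and one cartridge lies outside the dispenser (value of joint plunger below 0.004 m and x of cartridge in the frame of dispenser above 0.052 m), for 0.2 s.
At the end, for the whole second after the job is handed in: The ejected cartridge lies flat and still on the bench with all four corners within 62 mm of the round blotter's centre (blotter radius 60 mm), the plunger is up again (under 4 mm), and the other two cartridges are still in the dispenser (horizontal distance between each of corner0, corner1, corner2, corner3 and round_pad below 0.062 m and height (world z) of cartridge below 0.004 m and angle between cartridge's own z axis and vertical below 0.1 rad and linear speed of cartridge below 0.01 m/s and value of joint plunger below 0.004 m and x of each of spare1, spare2 in the frame of dispenser below 0.015 m); the robot touches nothing.
It fails at once if a second cartridge is pushed out (x of any of spare1, spare2 in the frame of dispenser above 0.015 m).
It fails at once if the cartridge is lifted (over 12 mm) or tipped (over 0.35 rad) (height (world z) of cartridge above 0.012 m or angle between cartridge's own z axis and vertical above 0.35 rad).
It fails at once if a spare cartridge is lifted out (height (world z) of spare1 above 0.026 m or height (world z) of spare2 above 0.04 m).
It fails at once if a bystander is moved more than 25 mm or knocked over (distance of any of cup_a, cup_b, dropper, water, marker, spatula, handheld from where it was at the start of the episode above 0.025 m or angle between any of cup_a, cup_b, dropper, water's own z axis and vertical above 0.5 rad).
It also fails if it takes over 42 s, if anything falls off the work surface, if the arm or the gripper's body presses on something with over 40 N, if the wrist force passes 120 N, or if a joint passes its speed limit or range.

ROBOT

A 6-joint arm with a two-finger parallel gripper is mounted at the origin on the work surface. World frame = base frame: x ahead of the robot, y to its left, z up, the work surface at z = 0. Lengths are in mm, angles in rad, forces in N, time in s.
With the tool pointing down it reaches from about 425 to 950 mm from the base axis. Payload 3.5 kg.
Tool frame: the origin (TCP) lies midway between the tips of the shut fingers; the grasp point (between the pads) lies 19 mm behind it (robot.grasp_offset is the distance from the TCP to the grasp point, in mm); z points along the fingers, x is the direction in which the jaws open and shut, and the axes are right-handed (so a half turn about z gives the same grasp; the last joint's range is limited). The gripper opens to 85 mm and grips with 20 to 120 N. Pads are 22 mm wide; open, the fingers measure 114 mm over their backs; the gripper's body (76 mm by 85 mm) begins 54 mm behind the grasp point. The pads swing forward as they close: fully open they stand 13 mm farther back than shut.
Start: joints at [-1.272, 0.286, 1.577, -0, 1.279, -0.15], TCP at [292.892, -608.128, 231.325] pointing down, gripper open.
Joint ranges: [-2.77, 2.77], [-0.9, 2.22], [0.21, 2.48], [-1.53, 4.67], [0.24, 2.81], [-2.84, 2.84]. Speed limits (rad/s): [2.79, 2.79, 3.14, 3.14, 3.14, 3.14].

INTERFACE

Orientations are given as a unit quaternion [x, y, z, w].
In Python, from station import monitor, snapshot, camera_info, robot gives the robot as it stands. The module is installed in compiled form; this text tells all that it offers.
- The arm moves only by the tool jog_arm, never from a script. Its argument "deltas" is a list of rows, each a list of 7 numbers: the turn, a rotation vector about the tool's x, y, z in rad, then the shift along the tool's x, y, z in m, then the finger opening in m, from 0 to 0.0854. A call has 1 to 8 rows; each row is the pose to reach, as a shift and turn from the pose commanded when the call began, along the tool's axes at that moment; what a row does not reach only later rows make up. A row lasts 1/8 s, in which the tool goes at most 62.5 mm and 10.7 degrees, less where a joint would pass 70% of its speed; a pose out of reach is approached as far as the arm can. A call with a gripper value outside its range is refused whole. The fingers move at their own pace and stop on an object; "grip_force" is the grip in N (left out, the last holds). Time passes only in rows, so rows that repeat a pose let the fingers close. It gives the time, the measured TCP pose, the force and the opening at its end, in the units of the state.
- monitor.sense(): the state, without advancing time (a new reading comes with each control period).
- snapshot(name): name is "scene" or "top" or "wrist"; returns the picture (400x640x3 uint8, red, green, blue); there is no depth.
- camera_info(name): a dict with "K" (3x3 intrinsics, pixels), "T" (4x4, takes a point from camera to world coordinates); the wrist camera has in their place "T_tool_cam" (4x4, takes a point from camera to tool coordinates, whose origin is the TCP and whose axes are the tool frame's). Camera axes: x right, y up, looking along -z (the intrinsics and any distortion apply to the point x, -y, -z); pixel columns grow to the right and rows downward; lengths in mm; the calibration is good to about 2 mm. A picture is of the moment at which its call begins: read the wrist's pose just before it. camera_info takes no time and is no camera call.
- robot.job_done(): hands the job in, once; it reports no verdict.
The state is a dict: "time": time; "joint_positions": joint angles; "dq": joint speeds; "effort": joint torques, N m; "ee_pos": TCP position; "tcp_rot": TCP orientation; "wrist_force": force on the tool from outside, world axes, zero at the start; "torque": the same for the moment, N m; "gripper_width": finger opening in mm.
Only numpy, scipy, OpenCV 4.12 (cv2) and the standard library are available. Lean on these libraries where they do the work, as an engineer would, in place of code of your own. Each camera call takes 0.05 s, during which the arm holds its last target.

## Working session

There is one attempt and no reset: what is moved stays moved. The work goes in short steps, Python scripts to look and compute and a tool call to move; the robot and the scene stay as the last step left them, time stands still between calls to the robot, and variables do not carry over. Pictures are saved under pics/ and viewed, and the job is handed in when it is done.

Besides the shell and the picture viewer there is one more tool, called as name(argument=value, ...) on one line, values as JSON. jog_arm: Moves the arm, as the interface text tells. Its arguments: {"type":"object","properties":{"deltas":{"type":"array","items":{"type":"array","items":{"type":"number"}}},"grip_force":{"type":"number"}},"required":["deltas"]}

```bash
mkdir -p pics; python3 - <<'E'
from station import monitor, snapshot, camera_info, robot
import cv2
for n in ("scene","top"):
    cv2.imwrite(f"pics/{n}0.png",snapshot(n)[:,:,::-1])
    c=camera_info(n);print(n,c)
print(camera_info("wrist"))
print(monitor.sense())
E
```

```text
scene {'K': array([[429.13850719,   0.        , 314.32362818],
       [  0.        , 429.13850719, 203.85342356],
       [  0.        ,   0.        ,   1.        ]]), 'T': array([[-7.36157959e-01, -3.94957165e-01,  5.49618319e-01,
         1.23447818e+03],
       [ 6.76720097e-01, -4.42751835e-01,  5.88235261e-01,
         6.90425452e+02],
       [ 1.10167887e-02,  8.04971832e-01,  5.93210739e-01,
         8.07608885e+02],
       [ 0.00000000e+00,  0.00000000e+00,  0.00000000e+00,
         1.00000000e+00]])}
top {'K': array([[373.81615785,   0.        , 318.65736335],
       [  0.        , 373.81615785, 200.56196189],
       [  0.        ,   0.        ,   1.        ]]), 'T': array([[ 2.42008203e-02,  9.94438312e-01, -1.02502502e-01,
         4.47387108e+02],
       [-9.99526287e-01,  2.21188204e-02, -2.13999999e-02,
        -2.15670873e+01],
       [-1.90137454e-02,  1.02971843e-01,  9.94502527e-01,
         9.69904481e+02],
       [ 0.00000000e+00,  0.00000000e+00,  0.00000000e+00,
         1.00000000e+00]])}
{'K': array([[282.51794141,   0.        , 321.19606114],
       [  0.     
[... 430 characters left out ...]
0000e+00]])}
{'time': 0.1, 'joint_positions': array([-1.27201586e+00,  2.87111498e-01,  1.57802919e+00, -2.82722111e-05,
        1.27860562e+00, -1.50007150e-01]), 'dq': array([ 0.00036502, -0.00177306, -0.00478413, -0.00294395,  0.00069932,
        0.00064233]), 'effort': array([ 7.86758228e-04, -4.07300699e+01, -2.93698311e+01, -1.06699731e-04,
        3.38136975e-03, -7.16611709e-06]), 'ee_pos': array([ 292.70361796, -607.57426153,  230.06331261]), 'tcp_rot': array([ 8.46722869e-01, -5.32033104e-01, -8.24746934e-04, -6.92485457e-04]), 'wrist_force': array([-0.25606451,  0.86486964,  0.41495508]), 'torque': array([-0.02230523,  0.01420235,  0.02902901]), 'gripper_width': 85.22074825624098}
```

View pics/top0.png

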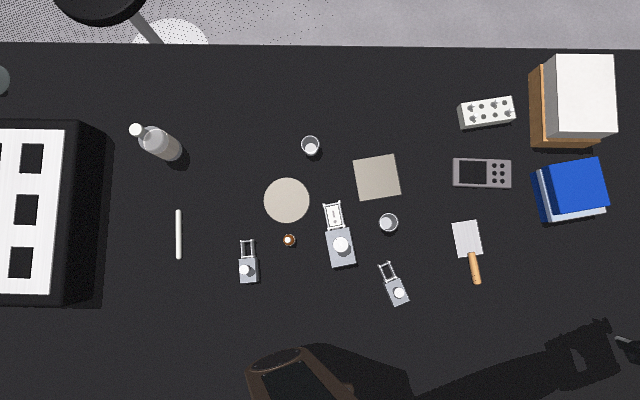

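View pics/scene0.png

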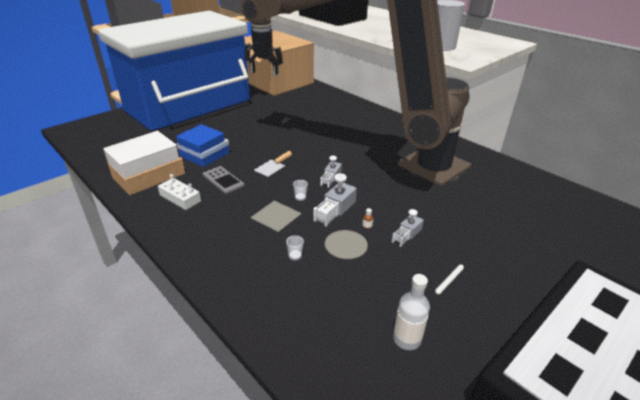

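The top view shows three look-alikes, with plunger caps at about (341,244), (247,270) and (399,293). The one at (341,244) is the largest and the only one with white cartridges, so I choose it. The round blotter is at (286,200), the square one at (377,177), cup_a at (310,146), cup_b at (388,222) and the dropper at (289,240). Next I'll crop in close and measure.

```bash
cat > h.py <<'E'
import numpy as np, cv2
from station import camera_info
def ray(n,u,v):
    c=camera_info(n);K,T=c["K"],c["T"]
    d=np.array([(u-K[0,2])/K[0,0],-(v-K[1,2])/K[1,1],-1]);return T[:3,3],T[:3,:3]@d
def plane(n,u,v,z):
    o,d=ray(n,u,v);return o+d*(z-o[2])/d[2]
def proj(n,P):
    c=camera_info(n);K,T=c["K"],c["T"];q=T[:3,:3].T@(np.array(P)-T[:3,3])
    return K[0,0]*q[0]/-q[2]+K[0,2],K[1,1]*-q[1]/-q[2]+K[1,2]
def tri(a,b):
    A=0;B=0
    for o,d in (a,b):
        d=d/np.linalg.norm(d);M=np.eye(3)-np.outer(d,d);A=A+M;B=B+M@o
    return np.linalg.solve(A,B)
E
python3 - <<'E'
import cv2,numpy as np
from h import *
t=cv2.imread("pics/top0.png");s=cv2.imread("pics/scene0.png")
a=cv2.resize(t[120:300,220:440],None,fx=3.4,fy=3.2,interpolation=cv2.INTER_CUBIC)[:590]
cv2.imwrite("pics/topcrop.png",cv2.resize(t[125:295,230:430],None,fx=3.5,fy=3.5,interpolation=cv2.INTER_CUBIC))
cv2.imwrite("pics/scenecrop.png",cv2.resize(s[150:270,240:430],None,fx=4,fy=4,interpolation=cv2.INTER_CUBIC))
# pads: beige mask
for n,im in(("top",t),("scene",s)):
    b,g,r=[im[:,:,i].astype(int) for i in range(3)]
    m=((r-b>8)&(r-b<45)&(r>110)).astype(np.uint8)
    N,L,S,C=cv2.connectedComponentsWithStats(m)
    for i in range(1,N):
        if S[i,4]>400:
            cs,_=cv2.findContours((L==i).astype(np.uint8),0,2)
            c=max(cs,key=cv2.contourArea)
            P=np.array([plane(n,u,v,.5)[:2] for u,v in c[:,0]],np.float32)
            print(n,C[i],S[i],"minrect",cv2.minAreaRect(P),"circ",cv2.minEnclosingCircle(P))
E
```

```text
top [376.33007476 177.06900518] [ 353  154   48   47 1739] minrect ((612.8509521484375, -149.9483184814453), (109.87456512451172, 110.68672943115234), 10.789493560791016) circ ((612.9005126953125, -150.2015380859375), 75.61958312988281)
top [286.05092025 199.90122699] [ 263  178   47   45 1630] minrect ((547.2174682617188, 84.70512390136719), (115.60877990722656, 120.31309509277344), 1.207301139831543) circ ((547.6792602539062, 84.6807861328125), 60.29220199584961)
scene [576.85776851  16.87716371] [ 489    0  151   47 4795] minrect ((-2935.015380859375, -758.8239135742188), (1733.46728515625, 1133.6082763671875), 15.937127113342285) circ ((-3009.584716796875, -504.6375732421875), 916.0099487304688)
scene [350.89741485  28.86007386] [ 271    6  124   52 2437] minrect ((-1335.241455078125, -1524.9775390625), (1301.016845703125, 931.40087890625), 89.3724594116211) circ ((-1209.587646484375, -1494.2095947265625), 704.333251953125)
scene [481.96979622  52.09425036] [ 442   27   95   53 2748] minrect ((-1391.9263916015625, -561.53271484375), (1087.0252685546875, 522.51806640625), 22.40419578552246) circ ((-1341.3385009765625, -684.2421264648438), 551.8663940429688)
scene [275.63498099 215.5373891 ] [252 201  48  30 789] minrect ((613.4525146484375, -146.22262573242188), (108.87530517578125, 111.42414093017578), 11.463133811950684) circ ((612.5794677734375, -145.94561767578125), 73.05911254882812)
scene [345.89434365 244.08004269] [325 230  43  29 937] minrect ((547.535888671875, 88.22691345214844), (117.2009048461914, 117.87841033935547), 63.77069854736328) circ ((548.1535034179688, 88.28423309326172), 60.118648529052734)
scene [408.72905526 330.41176471] [395 313  31  31 561] minrect ((652.9539794921875, 386.12396240234375), (71.8848876953125, 67.67979431152344), 24.052722930908203) circ ((647.435302734375, 383.03216552734375), 43.50998306274414)
```

View pics/topcrop.png

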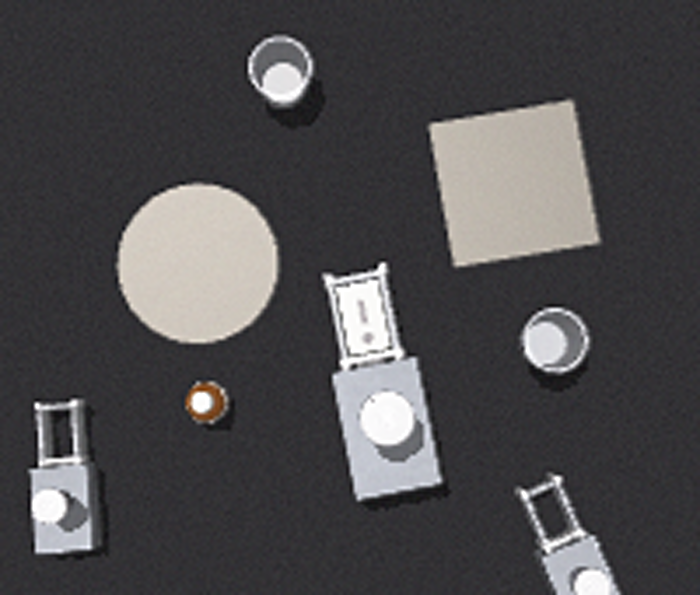

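View pics/scenecrop.png

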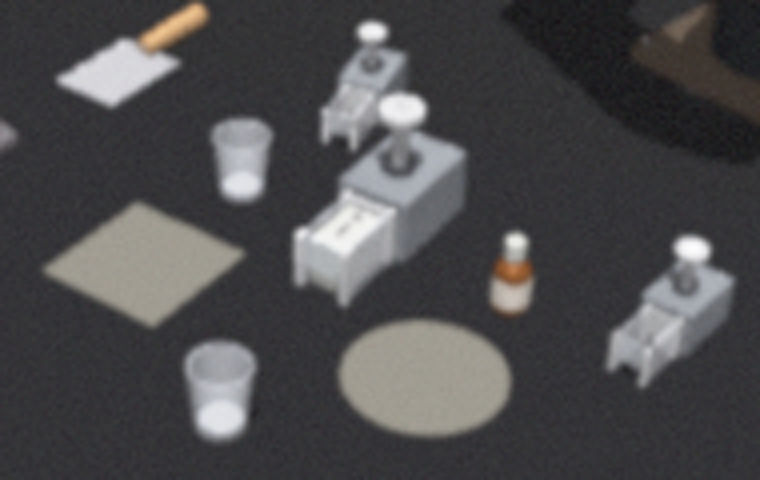

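The close crop confirms the choice: the large dispenser has cartridges in the magazine and its cap is at crop (386,419). Now its pose.

```bash
python3 - <<'E'
from h import *
tc=lambda x,y:((x+.5)/3.5-.5+230,(y+.5)/3.5-.5+125)
sc=lambda x,y:((x+.5)/4-.5+240,(y+.5)/4-.5+150)
t=cv2.imread("pics/top0.png").astype(int)
# cap by brightness in top
m=(t.min(2)>215).astype(np.uint8); N,L,S,C=cv2.connectedComponentsWithStats(m[228:262,325:358]); 
for i in range(1,N):
    if S[i,4]>50: print("cap px",C[i]+[325,228],S[i])
i=1+np.argmax(S[1:,4]); cu,cv_=C[i]+[325,228]
print("cap z112",plane("top",cu,cv_,112)); p=sc(402,108)
print("scene cap z112",plane("scene",*p,112),"tri",tri(ray("top",cu,cv_),ray("scene",*p)))
# housing by colour mask
b,g,r=[t[:,:,i] for i in range(3)]
m=(((b-r)>6)&(b>110)).astype(np.uint8)[195:275,315:365]
m[:]=cv2.morphologyEx(m,cv2.MORPH_CLOSE,np.ones((3,3)))
cs,_=cv2.findContours(m,0,2);c=max(cs,key=cv2.contourArea)[:,0]+[315,195]
P=np.array([plane("top",u,v,55)[:2] for u,v in c],np.float32);print("housing",cv2.minAreaRect(P), c.min(0),c.max(0))
H=[plane("top",*tc(x,y),55)[:2] for x,y in((333,374),(417,358),(442,487),(358,500))]
print(np.round(H))
M=[plane("top",*tc(x,y),48)[:2] for x,y in((327,277),(384,268),(402,355),(342,363))];print(np.round(M))
for a,b_ in((H[3],H[0]),(H[2],H[1]),(M[3],M[0]),(M[2],M[1])): d=a-b_;d=-d;print(np.degrees(np.arctan2(d[1],d[0])))
for n,x,y,z in(("cupa",282,84,0),("cupb",548,342,0),("drop",208,408,0)): print(n,plane("top",*tc(x,y),z))
E
```

```text
cap px [340.06077348 244.0441989 ] [  8   9  15  15 181]
cap z112 [437.35286396 -54.2650623  112.        ]
scene cap z112 [439.35348354 -49.07620438 112.        ] tri [436.4757829  -53.46028305 108.77341461]
housing ((430.0065002441406, -56.32648468017578), (88.28408813476562, 59.988773345947266), 12.644587516784668) [325 227] [355 267]
[[466. -19.]
 [479. -77.]
 [390. -96.]
 [380. -38.]]
[[535. -13.]
 [542. -53.]
 [481. -67.]
 [474. -25.]]
12.549173860909702
11.901622504081782
11.166883150842938
12.690185863050978
cupa [685.04227318  25.00666171   0.        ]
cupb [ 494.62518466 -176.65088673    0.        ]
drop [440.0876171   73.18567297   0.        ]
```

```bash
cat >> h.py <<'E'
from scipy.spatial.transform import Rotation as R
from station import monitor
def goal(p,yaw=12.3):
    s=monitor.sense();R0=R.from_quat(s["tcp_rot"])
    a=np.radians(yaw);Rt=R.from_matrix(np.array([[np.cos(a),np.sin(a),0],[np.sin(a),-np.cos(a),0],[0,0,-1]]))
    print("now",s["time"],s["ee_pos"].round(1),"F",s["wrist_force"].round(1),"w",round(s["gripper_width"],1))
    print("turn",(R0.inv()*Rt).as_rotvec().round(4),"shift m",(R0.inv().apply(np.array(p)-s["ee_pos"])/1000).round(4))
E
python3 -c "
from h import *
goal((438,-52,190))"
```

```text
now 0.1 [ 292.7 -607.6  230.1] F [-0.3  0.9  0.4] w 85.2
turn [-0.0017  0.0016 -1.3367] shift m [-0.4374 -0.3719  0.0411]
```

jog_arm(deltas=[[0,0,-0.17,-0.05,-0.043,0,0],[0,0,-0.34,-0.1,-0.085,0,0],[0,0,-0.51,-0.15,-0.128,0,0],[0,0,-0.68,-0.2,-0.17,0,0],[0,0,-0.85,-0.25,-0.213,0.005,0],[0,0,-1.02,-0.3,-0.255,0.01,0],[0,0,-1.18,-0.35,-0.298,0.02,0],[0,0,-1.336,-0.395,-0.336,0.03,0]])

```text
time: 1.1
ee_pos: [419.2, -124.1, 204.3]
tcp_rot: [0.994, 0.109, 0.0, 0.0]
wrist_force: [0.8, -0.1, 0.4]
gripper_width: 0.2
```

```bash
python3 -c "
from h import *
goal((438,-52,180))"
```

```text
now 1.1 [ 419.2 -124.1  204.3] F [ 0.8 -0.1  0.4] w 0.2
turn [ 0.0004 -0.0006  0.004 ] shift m [ 0.034  -0.0663  0.0243]
```

jog_arm(deltas=[[0,0,0,0.02,-0.035,0.012,0],[0,0,0,0.03,-0.058,0.024,0],[0,0,0,0.03,-0.058,0.024,0],[0,0,0,0.03,-0.058,0.024,0]])

```text
time: 1.6
ee_pos: [436.2, -63.5, 180.7]
tcp_rot: [0.994, 0.107, 0.0, 0.0]
wrist_force: [0.3, 0.3, -0.0]
gripper_width: 0.1
```

```bash
python3 - <<'E'
from h import *
from station import snapshot
goal((438,-52,116))
for n in("wrist","top","scene"): cv2.imwrite(f"pics/{n}1.png",snapshot(n)[:,:,::-1])
E
```

```text
now 1.6 [436.2 -63.5 180.7] F [ 0.3  0.3 -0. ] w 0.1
turn [ 0.0004  0.     -0.0007] shift m [ 0.0042 -0.0108  0.0647]
```

View pics/wrist1.png

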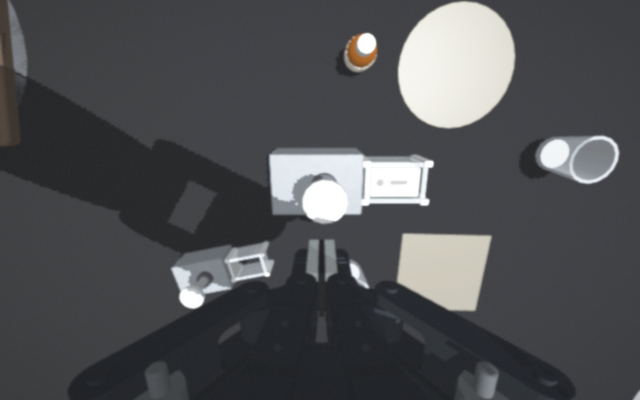

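The wrist view shows the cap at about (325,202), the magazine outlet to the right at (430,182) and the round blotter at (457,65). The dispenser axis is close to image-horizontal. I'll measure from this view.

```bash
cat >> h.py <<'E'
def wplane(u,v,z,pos,quat):
    c=camera_info("wrist");K,T=c["K"],c["T_tool_cam"];Rr=R.from_quat(quat)
    d=np.array([(u-K[0,2])/K[0,0],-(v-K[1,2])/K[1,1],-1]);d=Rr.apply(T[:3,:3]@d);o=Rr.apply(T[:3,3])+pos
    return o+d*(z-o[2])/d[2]
E
python3 - <<'E'
from h import *
s=monitor.sense();p,q=s["ee_pos"],s["tcp_rot"]
t=cv2.imread("pics/wrist1.png");b,g,r=[t[:,:,i].astype(int) for i in range(3)]
def comps(m,mn):
    N,L,S,C=cv2.connectedComponentsWithStats(m.astype(np.uint8))
    return [(C[i],S[i],max(cv2.findContours((L==i).astype(np.uint8),0,2)[0],key=cv2.contourArea)[:,0]) for i in range(1,N) if S[i,4]>mn]
for c,S,k in comps((r-b>8)&(r>150),1500):
    P=np.array([wplane(u,v,.5,p,q)[:2] for u,v in k],np.float32);print("pad",c,cv2.minEnclosingCircle(P),cv2.minAreaRect(P))
m=np.zeros(b.shape,bool);m[175:226,295:352]=1
for c,S,k in comps(m&(t.min(2)>225),200):
    P=np.array([wplane(u,v,112,p,q)[:2] for u,v in k],np.float32);print("cap",c,S,cv2.minEnclosingCircle(P))
m[:]=0;m[140:225,262:366]=1
for c,S,k in comps(m&(t.min(2)>110),500):
    top=k[(k[:,1]<158)&(k[:,0]>276)&(k[:,0]<358)];P=np.array([wplane(u,v,55,p,q)[:2] for u,v in top],np.float32)
    l=cv2.fitLine(P,2,0,.01,.01).ravel();print("house edge",np.degrees(np.arctan2(l[1],l[0])),l)
for n,u,v in(("post fl",429,162),("post fr",424,201),("post bl",368,162),("post br",367,201)): print(n,wplane(u,v,48,p,q).round(1))
print("cupa",wplane(553,154,0,p,q).round(1))
E
```

```text
pad [467.65739868  62.97231385] ((547.0942993164062, 83.69884490966797), 60.3395881652832) ((547.1317138671875, 83.904052734375), (120.09042358398438, 119.6111068725586), 56.44668960571289)
pad [444.09646474 267.37697637] ((612.106201171875, -151.14559936523438), 76.52971649169922) ((612.1861572265625, -151.30282592773438), (110.48682403564453, 110.20101928710938), 10.727243423461914)
cap [327.46577017 198.34229829] [ 303  175   49   46 1636] ((439.2062072753906, -49.485355377197266), 23.20934295654297)
house edge 12.574033 [ 9.7601551e-01  2.1770093e-01  4.1044388e+02 -2.5295124e+01]
post fl [532.1 -12.4  48. ]
post fr [539.9 -51.5  48. ]
post bl [473.8 -25.   48. ]
post br [483.1 -63.8  48. ]
cupa [687.   22.6   0. ]
```

```bash
python3 -c "
from h import *
goal((437,-53,116),12.4)"
```

```text
now 1.75 [436.4 -64.  181.1] F [-0.3  0.3  1.6] w 0.1
turn [ 0.0007 -0.0008 -0.004 ] shift m [ 0.0029 -0.0107  0.0651]
```

jog_arm(deltas=[[0,0,-0.003,0.003,-0.0107,0.02,0],[0,0,-0.003,0.003,-0.0107,0.04,0],[0,0,-0.003,0.003,-0.0107,0.055,0],[0,0,-0.003,0.003,-0.0107,0.063,0],[0,0,-0.003,0.003,-0.0107,0.063,0]])

```text
time: 2.38
ee_pos: [436.6, -52.1, 117.2]
tcp_rot: [0.994, 0.108, -0.0, -0.0]
wrist_force: [0.2, -0.0, 0.1]
gripper_width: 0.4
```

jog_arm(deltas=[[0,0,0,0,0,0.005,0],[0,0,0,0,0,0.009,0],[0,0,0,0,0,0.013,0],[0,0,0,0,0,0.017,0],[0,0,0,0,0,0.021,0],[0,0,0,0,0,0.025,0],[0,0,0,0,0,0.029,0],[0,0,0,0,0,0.031,0]])

```text
time: 3.38
ee_pos: [437.6, -52.2, 88.1]
tcp_rot: [0.994, 0.108, 0.0, 0.0]
wrist_force: [-2.7, -0.1, 9.5]
gripper_width: -0.4
```

jog_arm(deltas=[[0,0,0,0,0,0.003,0],[0,0,0,0,0,0.006,0],[0,0,0,0,0,0.008,0],[0,0,0,0,0,0.008,0]])

```text
time: 3.88
ee_pos: [437.7, -52.2, 81.9]
tcp_rot: [0.994, 0.109, -0.0, 0.0]
wrist_force: [-8.7, 1.3, 20.0]
gripper_width: -0.0
```

```bash
python3 - <<'E'
from h import *
from station import snapshot
goal((437,-53,80),12.4)
t=snapshot("wrist")[:,:,::-1];cv2.imwrite("pics/wrist2.png",t)
E
```

```text
now 3.875 [437.7 -52.2  81.9] F [-8.7  1.3 20. ] w -0.0
turn [0.0001 0.001  0.0013] shift m [-0.0008  0.0006  0.0019]
```

View pics/wrist2.png

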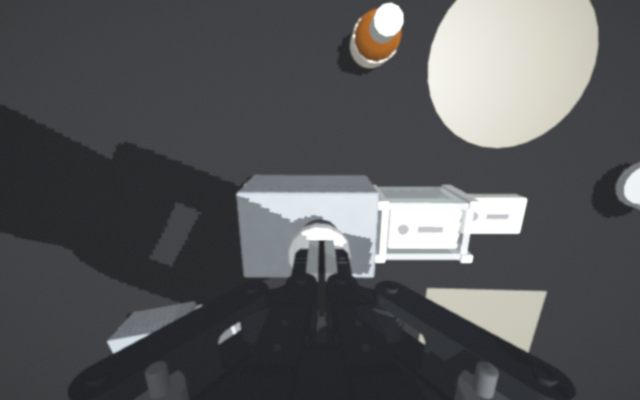

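The plunger is bottomed (TCP z 81.9, force up to 20 N) and the cartridge has come out at (500,213). Next I'll release.

jog_arm(deltas=[[0,0,0,0,0,-0.008,0],[0,0,0,0,0,-0.02,0],[0,0,0,0,0,-0.035,0],[0,0,0,0,0,-0.055,0],[0,0,0,0,0,-0.075,0],[0,0,0,0,0,-0.09,0],[0,0,0,0,0,-0.09,0]])

```text
time: 4.8
ee_pos: [437.4, -52.1, 169.8]
tcp_rot: [0.994, 0.108, 0.001, 0.0]
wrist_force: [0.4, -0.1, -0.0]
gripper_width: 0.1
```

```bash
python3 - <<'E'
from h import *
from station import snapshot
goal((437,-53,160),12.4)
s=monitor.sense();print(s["ee_pos"],s["tcp_rot"])
for n in("wrist","top"): cv2.imwrite(f"pics/{n}3.png",snapshot(n)[:,:,::-1])
E
```

```text
now 4.8 [437.4 -52.1 169.8] F [ 0.4 -0.1 -0. ] w 0.1
turn [ 0.0012 -0.0021  0.0006] shift m [-0.0007  0.0008  0.0098]
[437.44849795 -52.05402921 169.80066564] [9.94115474e-01 1.08318498e-01 1.13271991e-03 4.94265695e-04]
```

View pics/wrist3.png

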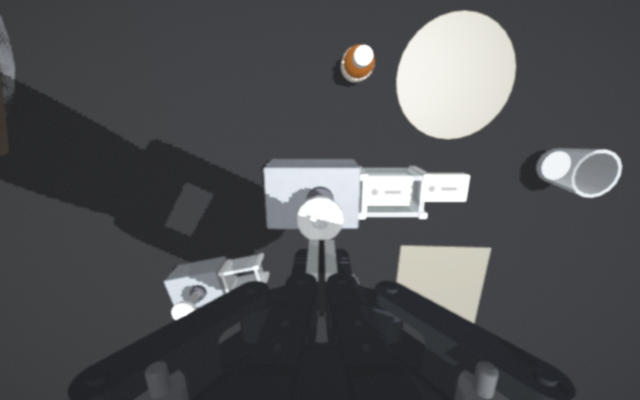

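The plunger is up again and the cartridge lies out at (446,187), outlined by its right edge (466,173)–(469,201). Measuring it now.

```bash
python3 - <<'E'
from h import *
p=np.array([437.448,-52.054,169.8]);q=[.9941155,.1083185,.0011327,.000494]
for u,v in((466.5,173.5),(468.5,200.5),(427,201)): print(wplane(u,v,14,p,q).round(1))
im=cv2.imread("pics/top3.png");cv2.imwrite("pics/top3c.png",cv2.resize(im[125:295,230:430],None,fx=3.5,fy=3.5,interpolation=cv2.INTER_CUBIC))
a=np.radians(12.4);o=np.array([507.2,-38]);ex=np.array([np.cos(a),np.sin(a)]);ey=np.array([-ex[1],ex[0]])
print("pred centre",o+64*ex,"pred front corners",o+89*ex+15*ey,o+89*ex-15*ey)
print("pad in disp",(np.array([547.3,84.7])-o)@ex,(np.array([547.3,84.7])-o)@ey)
print("cup_a in disp",(np.array([686,24])-o)@ex,(np.array([686,24])-o)@ey)
print("dropper in disp",(np.array([440,73])-o)@ex,(np.array([440,73])-o)@ey)
E
```

```text
[585.9  -4.8  14. ]
[599.  -32.9  14. ]
[554.4 -43.3  14. ]
pred centre [569.70702581 -24.25693906] pred front corners [590.90280286  -4.23847171] [597.34486268 -33.53864006]
pad in disp 65.51258300459875 111.22680193220319
cup_a in disp 187.94259365050718 22.15900475924751
dropper in disp -41.79675578851206 122.8408368807193
```

View pics/top3c.png

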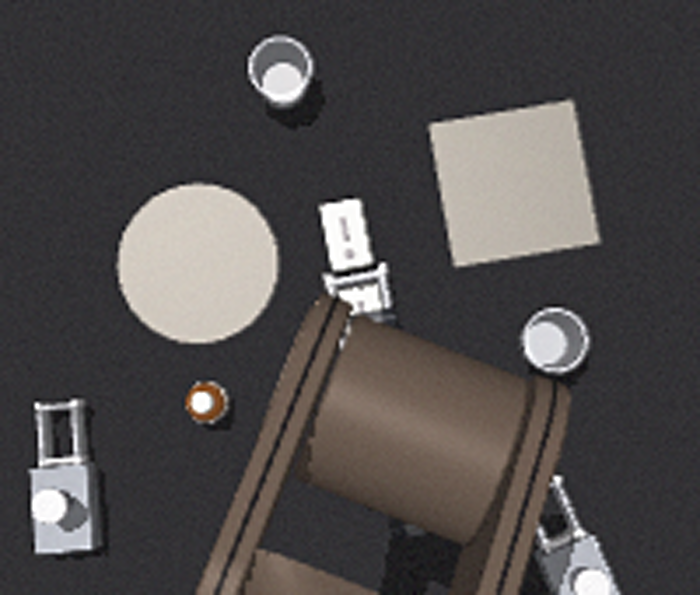

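```bash
cat >> h.py <<'E'
def D(x,y):
    a=np.radians(12.4);o=np.array([507.2,-38]);ex=np.array([np.cos(a),np.sin(a)]);return o+x*ex+y*np.array([-ex[1],ex[0]])
E
python3 -c "
from h import *
goal((*D(66,-46),60),12.4)"
```

```text
now 4.9 [436.4 -51.7 168. ] F [ 1.1  0.1 -0.3] w 0.3
turn [-0.0006  0.0008  0.0006] shift m [0.1382 0.0479 0.1079]
```

jog_arm(deltas=[[0,0,0,0.05,0.017,0,0.01],[0,0,0,0.1,0.035,0,0.01],[0,0,0,0.138,0.048,0.02,0.01],[0,0,0,0.138,0.048,0.06,0.01],[0,0,0,0.138,0.048,0.1,0.01],[0,0,0,0.138,0.048,0.11,0.01],[0,0,0,0.138,0.048,0.11,0.01]])

```text
time: 5.78
ee_pos: [581.3, -68.9, 57.8]
tcp_rot: [0.994, 0.108, -0.001, -0.0]
wrist_force: [1.2, 0.5, 0.8]
gripper_width: 10.2
```

```bash
python3 - <<'E'
from h import *
from station import snapshot
goal((*D(66,-46),7),12.4)
cv2.imwrite("pics/wrist4.png",snapshot("wrist")[:,:,::-1])
E
```

```text
now 5.775 [581.3 -68.9  57.8] F [1.2 0.5 0.8] w 10.2
turn [-0.001   0.0018  0.0005] shift m [ 0.0003 -0.      0.0508]
```

View pics/wrist4.png

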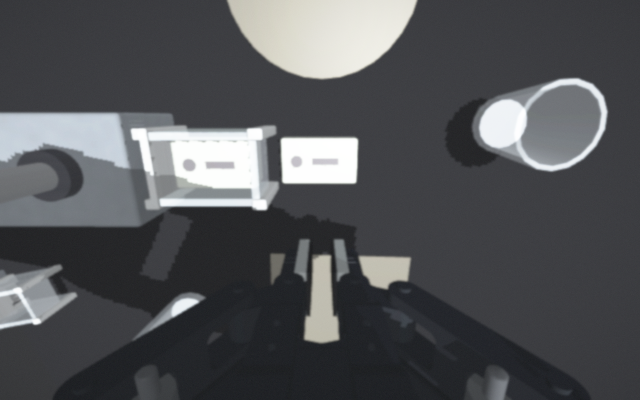

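The cartridge is lying square at (319,160), the fingers are in line with it, and the blotter is dead ahead. I'll go down beside it.

jog_arm(deltas=[[0,0,0,0,0,0.025,0.01],[0,0,0,0,0,0.042,0.01],[0,0,0,0,0,0.05,0.01],[0,0,0,0,0,0.05,0.01]])

```text
time: 6.32
ee_pos: [581.8, -69.0, 8.5]
tcp_rot: [0.994, 0.108, -0.0, -0.0]
wrist_force: [0.5, 0.1, -0.7]
gripper_width: 10.1
```

```bash
python3 - <<'E'
from h import *
from station import snapshot
goal((*D(66,85),7),12.4)
E
```

```text
now 6.325 [581.8 -69.    8.5] F [ 0.5  0.1 -0.7] w 10.1
turn [-0.0002  0.0004  0.0006] shift m [-1.000e-04 -1.313e-01  1.500e-03]
```

jog_arm(deltas=[[0,0,0,0,-0.006,0.003,0.01],[0,0,0,0,-0.013,0.003,0.01],[0,0,0,0,-0.02,0.003,0.01],[0,0,0,0,-0.027,0.003,0.01],[0,0,0,0,-0.034,0.003,0.01],[0,0,0,0,-0.041,0.003,0.01],[0,0,0,0,-0.048,0.003,0.01],[0,0,0,0,-0.055,0.003,0.01]])

```text
time: 7.32
ee_pos: [570.0, -14.9, 5.6]
tcp_rot: [0.994, 0.108, -0.0, 0.0]
wrist_force: [0.5, -0.4, 0.1]
gripper_width: 9.9
```

```bash
python3 - <<'E'
from h import *
from station import snapshot
goal((*D(66,85),7),12.4)
cv2.imwrite("pics/wrist5.png",snapshot("wrist")[:,:,::-1])
E
```

```text
now 7.325 [570.  -14.9   5.6] F [ 0.5 -0.4  0.1] w 9.9
turn [0.     0.     0.0006] shift m [-0.0002 -0.0759 -0.0014]
```

View pics/wrist5.png

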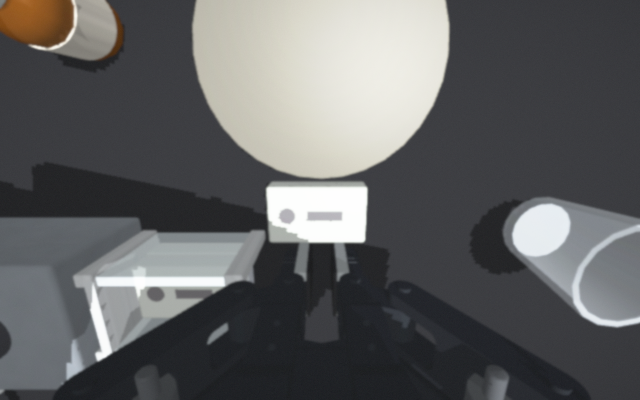

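The cartridge is square against both fingertips at (317,212) and heading for the blotter. I'll keep going.

jog_arm(deltas=[[0,0,0,0,-0.007,0,0.01],[0,0,0,0,-0.015,0,0.01],[0,0,0,0,-0.023,0,0.01],[0,0,0,0,-0.031,0,0.01],[0,0,0,0,-0.039,0,0.01],[0,0,0,0,-0.047,0,0.01],[0,0,0,0,-0.054,0,0.01],[0,0,0,0,-0.06,0,0.01]])

```text
time: 8.38
ee_pos: [557.1, 43.7, 5.6]
tcp_rot: [0.994, 0.108, 0.0, 0.0]
wrist_force: [-0.3, -1.0, 0.8]
gripper_width: 9.9
```

```bash
python3 - <<'E'
from h import *
from station import snapshot
goal((*D(66,85),7),12.4)
s=monitor.sense();print(s["ee_pos"],s["tcp_rot"])
cv2.imwrite("pics/wrist6.png",snapshot("wrist")[:,:,::-1])
E
```

```text
now 8.375 [557.1  43.7   5.6] F [-0.3 -1.   0.8] w 9.9
turn [ 0.     -0.      0.0008] shift m [-0.0002 -0.0159 -0.0014]
[557.06191678  43.73111532   5.58411771] [9.94107022e-01 1.08403077e-01 1.90068066e-05 2.29908649e-05]
```

View pics/wrist6.png

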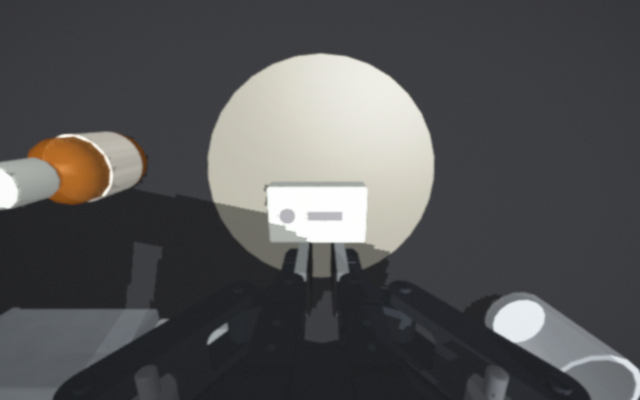

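The cartridge is on the blotter at (317,213), a bit short of the centre. Measuring what remains.

```bash
python3 - <<'E'
from h import *
p=np.array([557.06,43.73,5.58]);q=[.994107,.108403,0,0]
C=np.array([wplane(u,v,14,p,q)[:2] for u,v in((268.5,186.5),(366,187),(366,242),(270,242))])
c=C.mean(0);print(C.round(1),c)
t=cv2.imread("pics/wrist6.png");b,g,r=[t[:,:,i].astype(int) for i in range(3)]
# blotter ring points
m=((r-b>8)&(r>90)).astype(np.uint8);k=max(cv2.findContours(m,0,2)[0],key=cv2.contourArea)[:,0]
P=np.array([wplane(u,v,.5,p,q)[:2] for u,v in k if v<165],np.float32)
e=cv2.fitEllipse(P);print(e)
R_=R.from_quat(q).as_matrix();w=np.array([547.3,84.7])
for o in(w,np.array(e[0])): print("remain tool x,y",(o-c)@R_[:2,0],(o-c)@R_[:2,1])
E
```

```text
[[522.   77.9]
 [568.5  88. ]
 [576.2  59.6]
 [527.6  48.8]] [548.60048539  68.57806389]
((546.3297119140625, 85.3254165649414), (117.62760925292969, 118.77094268798828), 103.41619873046875)
remain tool x,y 2.204813871207449 -16.0233230611974
remain tool x,y 1.392124921934752 -16.843165436990034
```

Another 16 mm, then back off and raise.

jog_arm(deltas=[[0,0,0,0,-0.006,0,0.01],[0,0,0,0,-0.011,0,0.01],[0,0,0,0,-0.015,0,0.01],[0,0,0,0,-0.016,0,0.01],[0,0,0,0,-0.016,0,0.01],[0,0,0,0,-0.01,0,0.01],[0,0,0,0,0.0,0,0.01],[0,0,0,0,0.004,0,0.01]])

```text
time: 9.43
ee_pos: [558.3, 38.3, 5.6]
tcp_rot: [0.994, 0.108, 0.0, 0.0]
wrist_force: [-0.2, 0.1, 0.3]
gripper_width: 10.3
```

jog_arm(deltas=[[0,0,0,0,0.002,-0.02,0.01],[0,0,0,0,0.002,-0.06,0.01],[0,0,0,0,0.002,-0.12,0.01],[0,0,0,0,0.002,-0.17,0.01],[0,0,0,0,0.002,-0.2,0.01],[0,0,0,0,0.002,-0.2,0.01],[0,0,0,0,0.002,-0.2,0.01]])

```text
time: 10.3
ee_pos: [557.7, 37.5, 205.0]
tcp_rot: [0.994, 0.108, -0.001, -0.0]
wrist_force: [-0.6, 0.7, -1.3]
gripper_width: 10.0
```

```bash
python3 - <<'E'
from h import *
from station import snapshot
s=monitor.sense();print(s["time"],s["ee_pos"],s["tcp_rot"],s["dq"].round(3))
np.save("p.npy",np.r_[s["ee_pos"],s["tcp_rot"]])
for n in("wrist","scene"): cv2.imwrite(f"pics/{n}7.png",snapshot(n)[:,:,::-1])
E
```

```text
10.3 [557.70141511  37.46593165 204.95878053] [ 9.94118954e-01  1.08291949e-01 -5.77920483e-04 -1.57191445e-04] [-0.002  0.026  0.023  0.001 -0.002  0.   ]
```

View pics/wrist7.png

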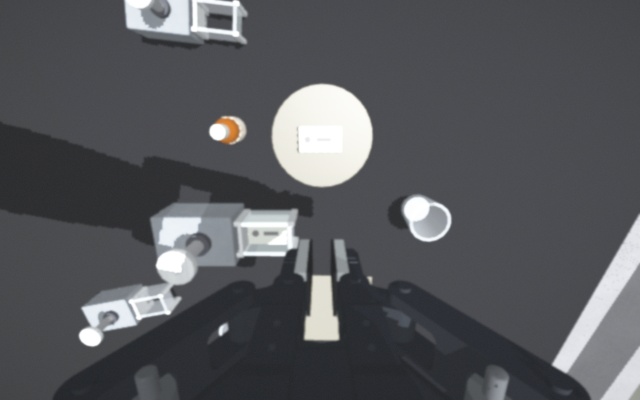

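View pics/scene7.png

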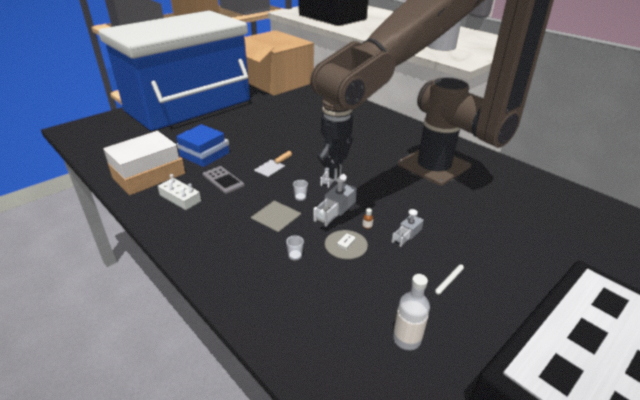

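The cartridge is flat near the blotter's centre, at (320,138) on a disc centred at (322,135). The plunger is up, spares are still in the magazine and the bystanders look unmoved. The corners clear the blotter's edge with plenty of margin, so I'm handing in.

```bash
python3 - <<'E'
from h import *
from station import robot
d=np.load("p.npy");p,q=d[:3],d[3:]
for u,v in((299,126),(341,126),(342,152),(300,152)): print(np.linalg.norm(wplane(u,v,14,p,q)[:2]-[547.3,84.7]).round(1))
print(robot.job_done())
E
```

```text
30.1
25.5
27.7
30.4
the job is handed in; nothing more can be done
None
```

The job is handed in. One cartridge is out of the dispenser and lies flat near the centre of the round blotter. No verdict is reported, so what follows rests on my own checks.

**What I did:** I pressed the large dispenser's plunger once with shut fingertips. It bottomed at TCP height 81.9 mm, where the force rose to 20 N, and I then let it return. I pushed the ejected cartridge sideways about 110 mm with both fingertips, backed off and raised the arm. The clock stood at about 10.4 s of the 42 s allowed.

**Last checks:**
- **Cartridge:** its corners measure about 25–30 mm from the blotter's centre, against a limit of 62 mm.
- **Dispenser:** by eye in the last pictures, the plunger is up and the spares are still in the magazine.
- **Bystanders:** those in view look unmoved. I did not measure them one by one.
- **Contact:** the gripper is clear of everything.

**Disagreements:** the cameras differed by 3–5 mm on the blotter and cap positions. The cap outline in the wrist picture came out too large (23 mm radius instead of 18). I set that estimate aside and aimed using the top view and the magazine posts, which agreed.

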